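Load the thread cradle from the gravity rack

ROBOT

A 6-joint arm with a two-finger parallel gripper is mounted at the origin on a cart in front of the work surface, level with it; the furniture and walls round the work are solid. World frame = base frame: x ahead of the robot, y to its left, z up, the work surface at z = 0. Lengths are in m, angles in rad, forces in N, time in s.
With the tool pointing down it reaches from about 0.325 to 0.9 m from the base axis. Payload 6.1 kg.
Tool frame: the origin (TCP) lies where the fingers leave the gripper's body, on its centre line; the fingertips stand 73 mm ahead of it and the grasp point (between the pads) lies 54 mm ahead of it; z points along the fingers, y is the line along which they close (so a half turn about z gives the same grasp; the last joint's range is limited). The gripper opens to 85 mm and grips with 20 to 120 N. Pads are 22 mm wide; open, the fingers measure 114 mm over their backs; the gripper's body (76 mm by 85 mm) begins 54 mm behind the grasp point. The pads swing forward as they close: fully open they stand 13 mm farther back than shut.
Start: joints at [1.198, 0.22, 1.526, -0, 1.395, -0.126], TCP at [0.153, 0.606, 0.304] pointing down, gripper open.
Joint ranges: [-2.98, 2.98], [-0.91, 2.08], [0.09, 2.57], [-1.24, 4.39], [0.2, 2.65], [-2.68, 2.68]. Speed limits (rad/s): [2.57, 2.57, 3.01, 3.14, 3.14, 3.14].

INTERFACE

Orientations are given as a unit quaternion [w, x, y, z].
In Python, from bench import robot gives the robot as it stands. The module is installed in compiled form; this text tells all that it offers.
- The arm moves only by the tool arm_command, never from a script. Its argument "commands" is a list that holds one entry, the list of rows, each a list of 4 numbers: the shift along the world's x, y, z normalised to -1 to 1, where 1 is 40 mm, then the turn about the world's z normalised to -1 to 1, where 1 is 0.15 rad. A call has 1 to 10 rows; each row shifts and turns the commanded pose from where the row before left it; what a row does not reach is not made up. A row lasts 1/10 s, in which the tool goes at most 50 mm and 8.59 degrees, less where a joint would pass 70% of its speed; a pose out of reach is approached as far as the arm can. A call with a number of a shift or a turn outside -1 to 1 is refused whole. A call with a gripper value outside its range is refused whole. "fingers" is the opening, from -1 (shut) to 1 (fully open), so that 0 is half open, set as the call begins (left out, the last holds). The fingers move at their own pace and stop on an object; the grip force is fixed at half the most. Time passes only in rows, so rows that do not move let the fingers close. It gives the time, the measured TCP pose, the force, the opening and the grip force at its end, in the units of the state.
- robot.sense(): the state, without advancing time (a new reading comes with each control period).
- robot.get_image(name): name is "scene" or "side" or "wrist"; returns a dict with "img" (400x640x3 uint8, red, green, blue), "fx", "fy", "cx", "cy" (pixels), "origin" and "attitude" of the camera in the world. Camera axes: x right, y up, looking along -z (the intrinsics and any distortion apply to the point x, -y, -z); pixel columns grow to the right and rows downward; lengths in m; the calibration is good to about 2 mm. A picture is of the moment at which its call begins. There is no depth.
- robot.sign_off(): hands the job in; it is judged then, once.
Trained networks look in the newest picture that a camera, given by its name, has taken for a name from the list of things; names that differ only in an ending like _2 or _b are one class to them, and where a whole thing is asked for, a point or a joint stands for the part that bears it (a point fixed in the world has none). Each returns a list of dicts, best first, with "conf" (0 to 1); they miss things now and then, are a little off and sometimes report something else, mostly with a low value. They report only what shows in the picture. A call takes as long as a camera call. They do not tell look-alikes from the thing itself.
- robot.masks_of(target, camera): "mask" (400x640 bool, what is visible of it) and "centre" ([column, row] in pixels, amid what is visible of it).
The state is a dict: "time_s": time; "joint_positions": joint angles; "joint_velocities": joint speeds; "joint_torque": joint torques, N m; "ee_pos": TCP position; "orientation": TCP orientation; "force": force on the tool from outside, world axes, zero at the start; "ft_torque": the same for the moment, N m; "opening": opening from 0.0 (shut) to 1.0 (fully open); "grasp_force": force on a finger pad.
Only numpy, scipy, OpenCV 4.12 (cv2) and the standard library are available. Lean on these libraries where they do the work, as an engineer would, in place of code of your own. Each camera call takes 0.05 s, during which the arm holds its last target. There are 200 camera calls.

TASK

Take the spool of thread that waits at the stop of the sloped wire rack, so that the next one rolls down to the stop. Lay the spool gently in the roller cradle with its two flanges outside the rollers, then swing the keeper bar over it until the bar snaps home in its detent. Leave the other spools on the rack and do not disturb the loose things lying about.

Things in the scene. Friction and masses are not known exactly. Their poses are not given: they have to be found in the camera images.
- rack: Fixed gravity rack: board 270 x 100 x 12 mm with two bent steel rods (6 mm, 32 mm apart) sloping down 11 degrees towards its own -x, turned up at the low end as the stop. Origin on the table below the centre of a spool at the stop, whose axis is then 55 mm up; +x up the slope, y along the spools' axes. Four spools touch on it, 46 mm apart; the rods run between their flanges, end faces free.
- spool_1_mid (a point): Centre of the end spool, at the stop: wooden spool of tan thread, 60 mm long, two flanges 46 mm in diameter and 7 mm thick, thread between them 36 mm in diameter and 46 mm long, 0.08 to 0.15 kg. Its own y is the spool's axis, level, along the rack's y. Can be gripped from above across its two end faces (60 mm).
- spool_2_mid (a point): Centre of the second spool, next up the slope, the same in shape; it rolls to the stop when the end one is taken.
- spool_3_mid (a point): Centre of the third spool on the rack, the same in shape.
- spool_4_mid (a point): Centre of the fourth spool on the rack, the uppermost, the same in shape.
- cradle: Fixed thread cradle: board 176 (x) x 84 (y) x 12 mm, amid it a saddle with two steel rollers, 10 mm in diameter, 34 mm long, along its y, at x = -15 and +15 mm. Origin in the centre of the underside, on the table; z up. The keeper's pivot post stands at x = +55 mm (93 mm tall), a latch post with spring ball and stop pin at x = -50 mm (93 mm tall).
- cradle_seat (a point): Where a seated spool's centre lies: 52 mm above the table over the cradle's origin, axes as the cradle's. The spool's axis is then along the cradle's y, its thread on both rollers, its flanges outside the rollers' ends with 6 mm of play to either side.
- keeper (a joint): Angle of the keeper bar, rad: 0 = shut (bar along the cradle's -x from the pivot, over the spool, at the stop pin); 1.6 to 2.0 at the start = open, swung out to the cradle's +y. Closing is counter-clockwise from above. Stays where left. From about 0.13 to 0.07 it must be pushed over the spring ball (about 4 N at the knob), then it snaps to 0 and is held.
- keeper_knob (a point): Mid-height centre of the upright black knob at the free end of the keeper bar: round, 16 mm in diameter, from 79 to 122 mm above the table (this point 100 mm above it). It turns on a circle of 128 mm radius about the pivot. The bar itself is a level 8 mm steel rod whose top is 87 mm above the table.
- keeper_pivot (a point): Pivot of the keeper bar, vertical axis; this point is 83 mm above the table, on the bar's centre line; axes as the cradle's.
- thread_small: Small loose spool of tan thread standing on end, 29 mm in diameter and 42 mm tall; not part of the job. Origin in the centre of its underside.
- glue: Loose white glue stick, 22 x 90 x 22 mm, lying on its side; not part of the job. Origin in the centre of its underside.
- sanding: Loose cork sanding block, 45 x 70 x 25 mm; not part of the job. Origin in the centre of its underside.
Things that resemble listed ones, but are neither listed nor needed, are in the scene too. What is shaped like the part that bears spool_2_mid but green or yellow is not meant.

How it is judged:
On the way, in this order (a step that is already met when the one before it is completed fails the run):
1. the end spool has been lifted clear of the rack and the next one has rolled down to the stop (z of spool_1_mid in the frame of rack above 0.09 m and x of spool_2_mid in the frame of rack between -0.005 and 0.005 m and z of spool_2_mid in the frame of rack below 0.06 m), for 0.2 s.
2. that spool lies seated in the cradle, let go, while the keeper bar is still open (distance between spool_1_mid and cradle_seat below 0.009 m and z of spool_1_mid in the frame of cradle_seat below 0.003 m and contact force between spool_1 and the fingers below 0.05 N and value of joint keeper above 0.5 rad), for 0.2 s.
At the end, for the whole second after the job is handed in: The end spool rests on both rollers (centre within 4 mm of the seat across them, 8 mm along, 3 mm in height; axis within 0.2 rad), the keeper is shut in its detent (under 0.03 rad), the second spool rests at the stop (within 5 mm), the third and fourth in line behind it (x of spool_1_mid in the frame of cradle_seat between -0.004 and 0.004 m and y of spool_1_mid in the frame of cradle_seat between -0.008 and 0.008 m and z of spool_1_mid in the frame of cradle_seat between -0.004 and 0.003 m and angle between the y axis of spool_1_mid and the y axis of cradle_seat, either way round below 0.2 rad and value of joint keeper below 0.03 rad and x of spool_2_mid in the frame of rack between -0.005 and 0.005 m and z of spool_2_mid in the frame of rack between 0.05 and 0.06 m and distance between spool_2_mid and spool_3_mid below 0.052 m and distance between spool_3_mid and spool_4_mid below 0.052 m and linear speed of each of spool_1, spool_2 below 0.02 m/s); the robot touches nothing.
It fails at once if another spool is lifted or knocked off the rack (z of spool_2_mid in the frame of rack above 0.095 m or z of any of spool_2_mid, spool_3_mid, spool_4_mid in the frame of rack below 0.045 m or z of spool_3_mid in the frame of rack above 0.105 m or z of spool_4_mid in the frame of rack above 0.115 m).
It fails at once if the spool is dropped or rammed into the cradle (over 40 N) (contact force between spool_1 and cradle above 40 N).
It fails at once if a loose bystander is pushed more than 25 mm from its place (distance of any of thread_small, glue, sanding from where it was at the start of the episode above 0.025 m).
It also fails if it takes over 51 s, if anything falls off the work surface, if the arm or the gripper's body presses on something with over 40 N, if the wrist force passes 120 N, or if a joint passes its speed limit or range.

## Working session

There is one attempt and no reset: what is moved stays moved. The work goes in short steps, Python scripts to look and compute and a tool call to move; the robot and the scene stay as the last step left them, time stands still between calls to the robot, and variables do not carry over. Pictures are saved under pics/ and viewed, at most 10 in all, crops included, and the job is handed in when it is done.

Besides the shell and the picture viewer there is one more tool, called after "Emit:" in YAML: its name, and indented under it one key for each argument. arm_command: Moves the arm, as the interface text tells. Scaled input: -1 to 1 covers 40 mm each way for a shift and 0.15 rad each way for a turn. Its arguments: {"type":"object","properties":{"commands":{"type":"array","items":{"type":"array","items":{"type":"array","items":{"type":"number","minimum":-1,"maximum":1}}}},"fingers":{"type":"number"}},"required":["commands"]}

```bash
mkdir -p pics
cat > h.py <<'E'
import numpy as np, cv2
from bench import robot
from scipy.spatial.transform import Rotation as R
def cam(n):
    return robot.get_image(n)
def Rm(c):
    q=np.array(c["attitude"],float)
    return q if q.shape==(3,3) else R.from_quat([q[1],q[2],q[3],q[0]]).as_matrix()
def ray(c,u,v):
    d=np.array([(u-c["cx"])/c["fx"],-(v-c["cy"])/c["fy"],-1.]); return np.array(c["origin"]),Rm(c)@d
def atz(c,u,v,z):
    o,d=ray(c,u,v); return o+d*(z-o[2])/d[2]
def proj(c,p):
    q=Rm(c).T@(np.array(p)-np.array(c["origin"])); return c["cx"]+c["fx"]*q[0]/-q[2], c["cy"]-c["fy"]*q[1]/-q[2]
def save(c,n): cv2.imwrite("pics/"+n,c["img"][:,:,::-1])
E
python3 - <<'E'
from h import *
for n in ["scene","side"]:
    c=cam(n); save(c,n+"0.png"); print(n,{k:np.round(c[k],3).tolist() for k in c if k!="img"})
    for t in ["spool_1_mid","rack","cradle","keeper","keeper_knob","thread_small","glue","sanding"]:
        print(t,[(np.round(m["centre"]).tolist(),round(m["conf"],2),int(m["mask"].sum())) for m in robot.masks_of(t,n)])
print(robot.sense())
a=cv2.imread("pics/scene0.png");b=cv2.imread("pics/side0.png")
E
```

```text
scene {'fx': 457.324, 'fy': 457.324, 'cx': 325.024, 'cy': 197.671, 'origin': [0.145, -0.429, 0.611], 'attitude': [0.864, 0.458, -0.102, -0.183]}
spool_1_mid [([303.0, 190.0], 0.76, 485)]
rack [([336.0, 201.0], 0.89, 2683)]
cradle [([408.0, 283.0], 0.98, 4018)]
keeper [([408.0, 219.0], 0.56, 463)]
keeper_knob [([413.0, 224.0], 0.92, 449)]
thread_small [([296.0, 247.0], 0.71, 339)]
glue [([304.0, 279.0], 0.92, 427)]
sanding [([264.0, 186.0], 0.66, 575)]
side {'fx': 387.497, 'fy': 387.497, 'cx': 318.564, 'cy': 200.206, 'origin': [0.482, -0.495, 0.675], 'attitude': [0.899, 0.439, 0.011, 0.002]}
spool_1_mid [([315.0, 187.0], 0.65, 345)]
rack []
cradle [([362.0, 283.0], 0.65, 3050)]
keeper [([372.0, 234.0], 0.77, 319)]
keeper_knob [([374.0, 232.0], 0.64, 326)]
thread_small [([361.0, 283.0], 0.49, 3053)]
glue [([276.0, 254.0], 0.65, 276)]
sanding [([302.0, 177.0], 0.79, 285)]
{'time_s': 0.9, 'joint_positions': array([ 1.19790494e+00,  2.20351554e-01,  1.52651762e+00, -2.51694867e-05,
        1.39472575e+00, -1.26115283e-01]), 'joint_velocities': array([-0.00138541, -0.00025889, -0.00162443,  0.00122496, -0.00123845,
        0.00086813]), 'joint_torque': array([-3.36571829e-04, -4.96850359e+01, -3.89728832e+01, -9.80606478e-05,
        6.18855120e-04,  9.73271511e-06]), 'ee_pos': array([0.15268591, 0.60604088, 0.30392034]), 'orientation': array([ 1.17260911e-05,  1.23073013e-01,  9.92397619e-01, -4.15992768e-06]), 'force': array([-0.71556449,  0.33606628, -1.3242793 ]), 'ft_torque': array([-0.03224946,  0.00525568, -0.00378349]), 'grasp_force': 0.0, 'opening': 0.9994141810987297}
```

View pics/scene0.png

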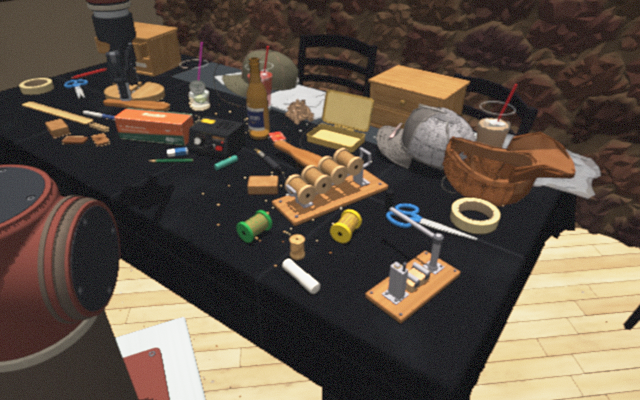

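View pics/side0.png

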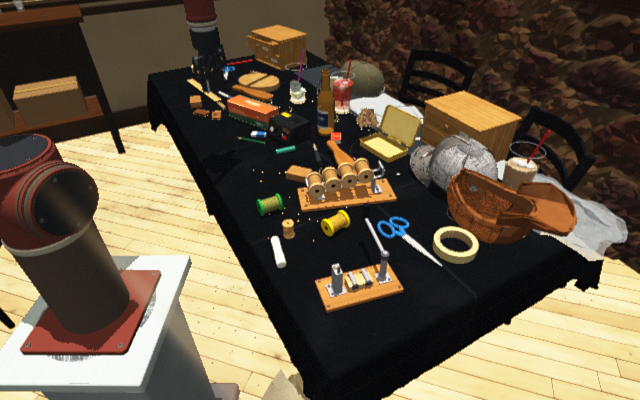

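Run:
```python
from h import *
a=cv2.imread("pics/scene0.png")[135:325,225:475];b=cv2.imread("pics/side0.png")[150:310,250:460]
a=cv2.resize(a,(750,570),interpolation=3);b=cv2.resize(b,(780,594),interpolation=3)
cv2.imwrite("pics/a.png",a);cv2.imwrite("pics/b.png",b)
c=cam("scene")
s=cam("side")
for u,v,z in [(303,190,.055),(316,181,.06),(331,172,.07),(347,162,.08),(362,152,.08),(409,283,.02),(435,262,.012),(396,297,.012),(297,258,0),(300,276,.011),(263,184,.02)]: print(u,v,np.round(atz(c,u,v,z),3))
for u,v,z in [(315,187,.055),(331,180,.06),(347,175,.07),(361,172,.08),(359,285,.02),(384,275,.012),(337,290,.012),(289,237,0),(279,253,.011),(298,173,.02)]: print(u,v,np.round(atz(s,u,v,z),3))
```

```text
303 190 [0.454 0.366 0.055]
316 181 [0.492 0.382 0.06 ]
331 172 [0.533 0.389 0.07 ]
347 162 [0.58  0.401 0.08 ]
362 152 [0.635 0.43  0.08 ]
409 283 [0.534 0.053 0.02 ]
435 262 [0.617 0.088 0.012]
396 297 [0.499 0.04  0.012]
297 258 [0.381 0.219 0.   ]
300 276 [0.363 0.158 0.011]
263 184 [0.395 0.479 0.02 ]
315 187 [0.451 0.359 0.055]
331 180 [0.495 0.384 0.06 ]
347 175 [0.539 0.394 0.07 ]
361 172 [0.577 0.393 0.08 ]
359 285 [0.551 0.049 0.02 ]
384 275 [0.609 0.084 0.012]
337 290 [0.503 0.042 0.012]
289 237 [0.386 0.22  0.   ]
279 253 [0.368 0.153 0.011]
298 173 [0.396 0.479 0.02 ]
```

View pics/b.png

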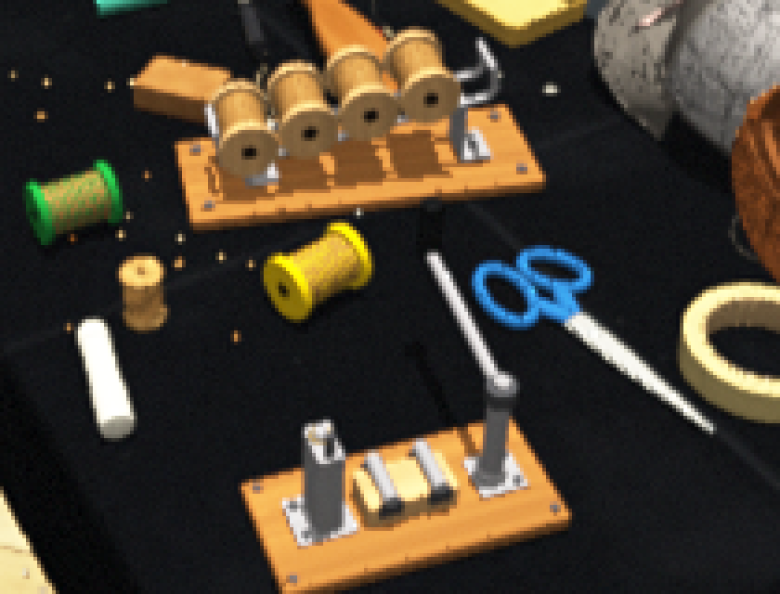

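Emit:
arm_command:
  commands:
    - [[0.93,-0.77,0,0.44],[0.93,-0.77,0,0.44],[0.93,-0.77,0,0.44],[0.93,-0.77,0,0.44],[0.93,-0.77,0,0.44],[0.93,-0.77,0,0.44],[0.93,-0.77,0,0.44],[0.93,-0.77,0,0.44],[0,0,0,0],[0,0,0,0]]
  fingers: 1

```text
time_s: 2.0
ee_pos: [0.4511, 0.3588, 0.3038]
orientation: [-0.0, -0.138, 0.99, 0.0]
force: [-0.3, 0.4, -0.3]
opening: 1.0
grasp_force: 0.0
```

Run:
```python
from h import *
c=cam("wrist"); save(c,"w1.png"); print({k:np.round(c[k],3).tolist() for k in c if k!="img"})
for t in ["spool_1_mid","rack","keeper_knob","cradle"]:
    for m in robot.masks_of(t,"wrist"): print(t,np.round(m["centre"]).tolist(),round(m["conf"],2),int(m["mask"].sum()), np.round(atz(c,*m["centre"],.06),3))
```

```text
{'fx': 300.826, 'fy': 300.826, 'cx': 322.273, 'cy': 203.209, 'origin': [0.389, 0.341, 0.373], 'attitude': [0.597, -0.079, -0.105, 0.791]}
spool_1_mid [336.0, 191.0] 0.62 2189 [0.453 0.374 0.06 ]
rack [319.0, 206.0] 0.66 6544 [0.474 0.362 0.06 ]
rack [331.0, 272.0] 0.55 1959 [0.547 0.396 0.06 ]
keeper_knob [101.0, 256.0] 0.78 1603 [0.598 0.14  0.06 ]
cradle [64.0, 193.0] 0.69 12616 [0.535 0.096 0.06 ]
```

View pics/w1.png

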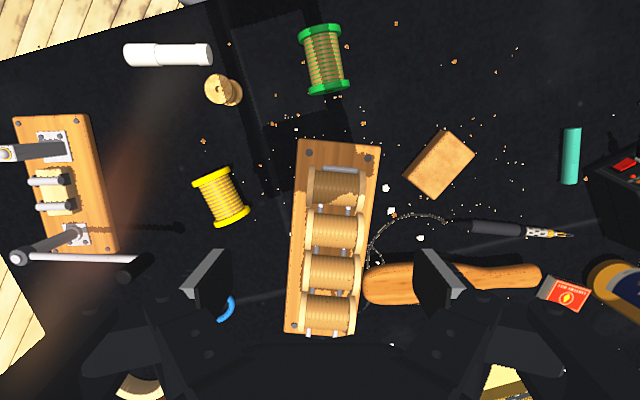

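```bash
cat >> h.py <<'E'
from scipy.optimize import minimize
t=np.linspace(0,2*np.pi,24)
def spoolmodel():
    P=[]
    for y in (-.03,-.023,.023,.03):
        P.append(np.c_[.023*np.cos(t),0*t+y,.023*np.sin(t)])
    return np.vstack(P)
def fit(c,mask,x0,z,yaw0):
    M=spoolmodel()
    def hull(p):
        cs,sn=np.cos(p[2]),np.sin(p[2])
        W=np.c_[M[:,0]*cs-M[:,1]*sn+p[0],M[:,0]*sn+M[:,1]*cs+p[1],M[:,2]+z]
        uv=np.array([proj(c,w) for w in W],np.float32)
        im=np.zeros(mask.shape,np.uint8)
        for h in (uv[:48],uv[48:]): cv2.fillConvexPoly(im,np.int32(cv2.convexHull(h)*16),1,shift=4)
        # thread
        T=M.copy();T=T[24:72]*[18/23,1,18/23]
        W=np.c_[T[:,0]*cs-T[:,1]*sn+p[0],T[:,0]*sn+T[:,1]*cs+p[1],T[:,2]+z]
        uv=np.array([proj(c,w) for w in W],np.float32)
        cv2.fillConvexPoly(im,np.int32(cv2.convexHull(uv)*16),1,shift=4)
        return im>0
    f=lambda p:-(hull(p)&mask).sum()/(hull(p)|mask).sum()
    best=minimize(f,[*x0,yaw0],method="Nelder-Mead",options=dict(initial_simplex=[[*x0,yaw0],[x0[0]+.008,x0[1],yaw0],[x0[0],x0[1]+.008,yaw0],[*x0,yaw0+.1]],xatol=2e-4,fatol=1e-4))
    return best.x,-best.fun
E
python3 - <<'E'
from h import *
for n in ["wrist","scene","side"]:
    c=cam(n)
    for m in robot.masks_of("spool_1_mid",n): print(n,m["centre"],fit(c,m["mask"],(.453,.363),.055,.28))
c=cam("wrist")
for q in [(299,139),(381,147),(285,333)]: print("board",np.round(atz(c,*q,.012),4))
for q in [(88,115),(12,117),(118,252)]: print("cradle",np.round(atz(c,*q,.012),4))
print(np.round(atz(c,64,193,.03),4))
for q in [(18,258,.087),(75,231,.087),(130,264,.122)]: print(np.round(atz(c,*q),4))
E
```

```text
wrist [334.2, 190.0] (array([0.45260301, 0.37239398, 0.1965785 ]), np.float64(0.9100768187980117))
scene [301.6, 187.9] (array([0.45194591, 0.37575042, 0.14375184]), np.float64(0.8758064516129033))
side [315.4, 186.4] (array([0.45020086, 0.37096175, 0.21606547]), np.float64(0.851581508515815))
side [370.3, 227.7] (array([0.453, 0.363, 0.28 ]), np.float64(-0.0))
board [0.4142 0.3206 0.012 ]
board [0.3961 0.4162 0.012 ]
board [0.678 0.371 0.012]
cradle [0.4558 0.0801 0.012 ]
cradle [ 0.4825 -0.0041  0.012 ]
cradle [0.6189 0.1318 0.012 ]
[0.5494 0.0734 0.03  ]
[0.6066 0.0766 0.087 ]
[0.5598 0.1312 0.087 ]
[0.5574 0.2076 0.122 ]
```

Emit:
arm_command:
  commands:
    - [[0.02,0.36,-0.6,-0.59],[0,0,-0.9,0],[0,0,-0.9,0],[0,0,-0.9,0],[0,0,-0.9,0],[0,0,-0.5,0],[0,0,-0.3,0],[0,0,0,0]]

```text
time_s: 3.4
ee_pos: [0.4502, 0.3735, 0.1022]
orientation: [-0.001, -0.096, 0.995, -0.001]
force: [0.3, 0.6, -1.0]
opening: 0.998
grasp_force: 0.0
```

Emit:
arm_command:
  commands:
    - [[0,0,0,0],[0,0,0,0],[0,0,0,0],[0,0,0,0],[0,0,0,0],[0,0,0,0]]
  fingers: 0.15

```text
time_s: 4.0
ee_pos: [0.4523, 0.3749, 0.106]
orientation: [0.002, -0.096, 0.995, 0.001]
force: [-0.4, 0.2, 6.6]
opening: 0.697
grasp_force: 64.3
```

Emit:
arm_command:
  commands:
    - [[0,0,0.3,0],[0,0,0.5,0],[0,0,0.6,0],[0,0,0.6,0],[0,0,0.6,0],[0,0,0.6,0],[0,0,0.6,0],[0,0,0,0],[0,0,0,0],[0,0,0,0]]

```text
time_s: 5.0
ee_pos: [0.4502, 0.3735, 0.2541]
orientation: [-0.001, -0.096, 0.995, -0.001]
force: [-0.5, 0.1, -1.2]
opening: 0.699
grasp_force: 66.1
```

Run:
```python
from h import *
s=robot.sense();print(s["time_s"],s["ee_pos"],s["orientation"],s["opening"],s["grasp_force"])
ims=[]
for n in ["scene","side"]:
    c=cam(n); ims.append(c["img"][100:240,240:440,::-1])
    for t in ["cradle","keeper_knob"]:
        for m in robot.masks_of(t,n): print(n,t,np.round(m["centre"],1),m["conf"])
c=cam("wrist");ims.append(c["img"][:,:,::-1])
a=np.vstack([cv2.resize(i,(400,280),interpolation=3) for i in ims[:2]]); 
cv2.imwrite("pics/c.png",np.hstack([a,cv2.resize(ims[2][:, :400],(400,400)) if 0 else np.vstack([ims[2][:,:400],np.zeros((160,400,3),np.uint8)])]))
print(np.round(c["origin"],3))
```

```text
5.0 [0.45020339 0.37353471 0.25412439] [-1.30311585e-03 -9.62237572e-02  9.95358654e-01 -6.63467491e-04] 0.69870559446741 66.1118996143341
scene cradle [408.9 281. ] 0.78
scene keeper_knob [405.2 216.6] 0.88
side cradle [358.6 284.2] 0.65
side keeper_knob [372.  230.2] 0.57
[0.387 0.361 0.324]
```

View pics/c.png

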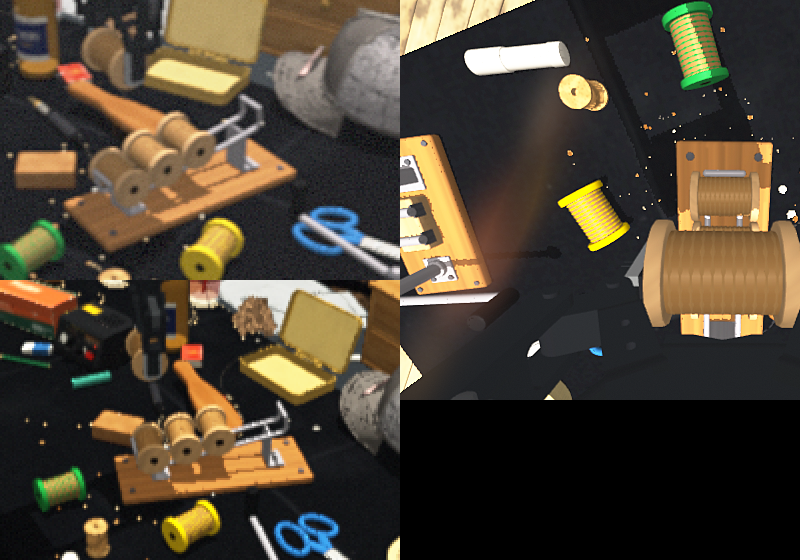

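Emit:
arm_command:
  commands:
    - [[0.39,-0.86,0,0.085],[0.39,-0.86,0,0.085],[0.39,-0.86,0,0.085],[0.39,-0.86,0,0.085],[0.39,-0.86,0,0.085],[0.39,-0.86,0,0.085],[0.39,-0.86,0,0.085],[0.39,-0.86,0,0.085],[0.39,-0.86,0,0.085],[0,0,0,0]]

```text
time_s: 6.35
ee_pos: [0.5931, 0.0602, 0.2559]
orientation: [0.0, -0.151, 0.989, -0.001]
force: [-0.1, 0.1, -0.9]
opening: 0.695
grasp_force: 66.2
```

Run:
```python
from h import *
s=robot.sense();print(s["time_s"],s["ee_pos"],s["orientation"],s["opening"])
c=cam("wrist");print(np.round(c["origin"],4))
i=c["img"][:,:,::-1].copy()
for t in ["cradle","keeper_knob"]:
    for m in robot.masks_of(t,"wrist"): print(t,np.round(m["centre"],1),m["conf"],m["mask"].sum())
cv2.imwrite("pics/d.png",cv2.resize(i[0:300,120:520],(800,600),interpolation=3))
np.save("d.npy",c,allow_pickle=True)
```

```text
6.35 [0.59307111 0.0602295  0.2559248 ] [ 4.34078685e-04 -1.51076724e-01  9.88521481e-01 -9.57261521e-04] 0.6948170007176929
[0.5312 0.0407 0.3249]
cradle [335.6 147.5] 0.86 15957
keeper_knob [445.2 227.7] 0.76 2475
keeper_knob [337.6 147. ] 0.42 15762
```

View pics/d.png

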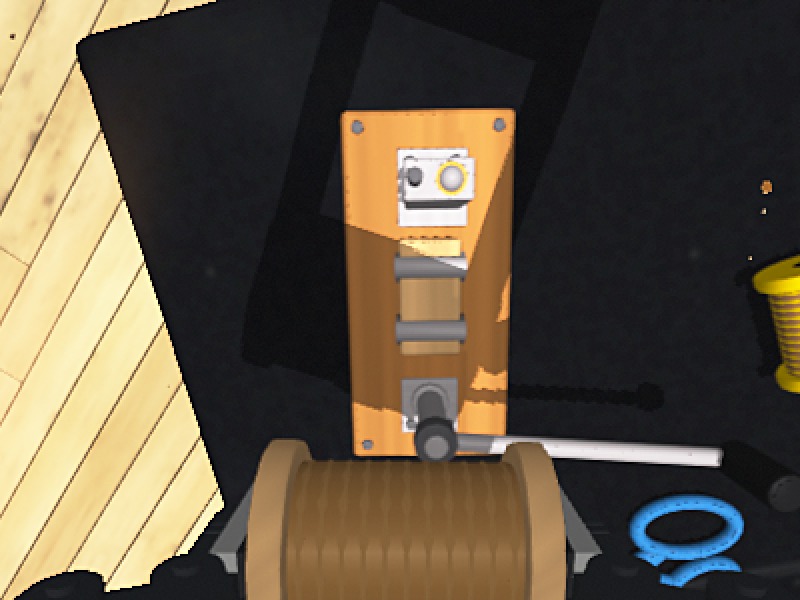

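Run:
```python
from h import *
c=np.load("d.npy",allow_pickle=True).item()
f=lambda u,v,z:atz(c,120+u/2,v/2,z)
pr=lambda n,p:print(n,np.round(p,4))
B=[f(343,112,.012),f(515,109,.012),f(355,455,.012),f(507,455,.012)]
pr("board",np.mean(B,0)); 
for a,b in [(0,2),(1,3),(1,0),(3,2)]: 
    d=B[b]-B[a]; print(np.linalg.norm(d),np.arctan2(d[1],d[0]))
r=[f(395,267,.037),f(467,267,.037),f(395,331,.037),f(466,331,.037)]
pr("rollers",np.mean(r,0)); d=(r[2]+r[3]-r[0]-r[1])/2;print(np.linalg.norm(d),np.arctan2(d[1],d[0]));d=r[1]-r[0];print(np.linalg.norm(d),np.arctan2(-d[0],d[1]))
pr("pivot",f(436,440,.09)); pr("knob",f(785,490,.122)); pr("barend",f(720,457,.087))
# spool front flange top edge location check
s=robot.sense(); p=s["ee_pos"]
for z in (-.046,-.051,-.056): 
    yw=.303
    ct=np.array([p[0],p[1],p[2]+z]); 
    for y in (-.03,.03):
        ys=[proj(c,ct+np.array([-np.sin(yw)*y+np.cos(yw)*.023*np.cos(a),np.cos(yw)*y+np.sin(yw)*.023*np.cos(a),.023*np.sin(a)])) for a in t]
        ys=np.array(ys); k=ys[:,1].argmin(); print(z,y,np.round((ys[k]-[120,0])*2))
q=s["orientation"];print("tool yaw",2*np.arctan2(q[2],q[1])-np.pi if 0 else np.arctan2(-2*q[1]*q[2],2*q[2]**2-1))
```

```text
board [0.5522 0.06   0.012 ]
0.17288739013688464 0.31525026786060506
0.17409101434328786 0.32645528408978775
0.0817498249159886 -1.2516548145042454
0.08370442702099297 -1.2659947740931026
rollers [0.5522 0.0594 0.037 ]
0.029909053269073175 0.3072417485548936
0.03357535276318937 0.3038653666906939
pivot [0.6019 0.0757 0.09  ]
knob [0.5725 0.1975 0.122 ]
barend [0.5743 0.1918 0.087 ]
-0.046 -0.03 [291. 449.]
-0.046 0.03 [566. 449.]
-0.051 -0.03 [295. 441.]
-0.051 0.03 [560. 442.]
-0.056 -0.03 [299. 435.]
-0.056 0.03 [555. 435.]
tool yaw 0.30665252230108686
```

Emit:
arm_command:
  commands:
    - [[-0.5,0,0,0.05],[-0.53,0,0,0],[0,0,-0.6,0],[0,0,-0.8,0],[0,0,-0.8,0],[0,0,-0.8,0],[0,0,-0.5,0],[0,0,0,0],[0,0,0,0]]

```text
time_s: 7.4
ee_pos: [0.55, 0.0655, 0.1163]
orientation: [-0.0, -0.157, 0.988, 0.0]
force: [0.6, -0.1, -1.0]
opening: 0.694
grasp_force: 66.1
```

Run:
```python
from h import *
s=robot.sense();print(s["time_s"],s["ee_pos"],s["orientation"],s["force"])
ims=[]
for n,(u,v) in {"scene":(350,215),"side":(300,210)}.items():
    c=cam(n); ims.append(cv2.resize(c["img"][v:v+100,u:u+125,::-1],(400,320),interpolation=3))
c=cam("wrist"); ims2=c["img"][:200,120:520,::-1]
cv2.imwrite("pics/e.png",np.vstack([np.hstack(ims),np.hstack([ims2,ims2*0])]))
```

```text
7.4 [0.55003497 0.06550889 0.11626326] [-2.55642582e-04 -1.57493933e-01  9.87519911e-01  1.44352748e-04] [ 0.63500108 -0.09513915 -1.00762884]
```

View pics/e.png

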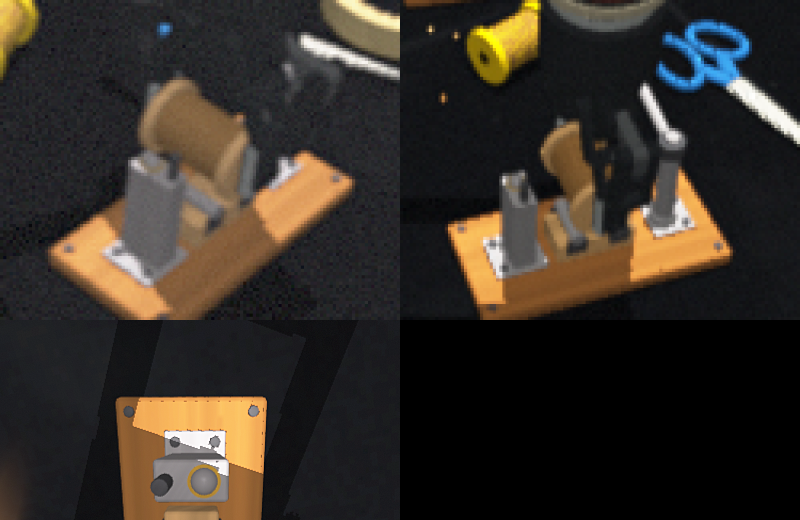

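Emit:
arm_command:
  commands:
    - [[0.05,-0.14,0,0],[0,0,-0.1,0],[0,0,-0.1,0],[0,0,0,0],[0,0,0,0]]

```text
time_s: 8.05
ee_pos: [0.552, 0.0588, 0.1075]
orientation: [-0.0, -0.157, 0.988, 0.0]
force: [-0.0, -0.5, -1.3]
opening: 0.7
grasp_force: 66.2
```

Emit:
arm_command:
  commands:
    - [[0,0.02,-0.05,0],[0,0,-0.04,0],[0,0,0,0],[0,0,0,0]]

```text
time_s: 8.45
ee_pos: [0.5522, 0.0597, 0.1042]
orientation: [-0.0, -0.157, 0.988, 0.0]
force: [0.0, 0.0, -1.4]
opening: 0.693
grasp_force: 66.2
```

Emit:
arm_command:
  commands:
    - [[0,0,-0.04,0],[0,0,0,0],[0,0,0,0]]

```text
time_s: 8.75
ee_pos: [0.5527, 0.0597, 0.1033]
orientation: [0.001, -0.157, 0.988, -0.0]
force: [-1.0, 0.8, 3.9]
opening: 0.692
grasp_force: 66.7
```

Emit:
arm_command:
  commands:
    - [[0,0,0,0],[0,0,0,0],[0,0,0,0],[0,0,0,0],[0,0,0,0]]
  fingers: 1

```text
time_s: 9.25
ee_pos: [0.5522, 0.0596, 0.1026]
orientation: [-0.0, -0.157, 0.988, 0.0]
force: [1.1, -0.6, 0.2]
opening: 1.0
grasp_force: 0.0
```

Emit:
arm_command:
  commands:
    - [[0,0,0.3,0],[0,0,0.6,0],[0,0,0.9,0],[0,0,0.9,0],[0,0,0.9,0],[0.5,0.1,0,0],[0.6,0.2,0,0],[0,0,0,0],[0,0,0,0]]

```text
time_s: 10.15
ee_pos: [0.5961, 0.0717, 0.247]
orientation: [-0.0, -0.157, 0.988, -0.0]
force: [-1.7, -0.2, -0.0]
opening: 1.001
grasp_force: 0.0
```

Run:
```python
from h import *
s=robot.sense();print(s["time_s"],s["ee_pos"],s["orientation"],s["opening"])
ims=[]
for n,(u,v) in {"scene":(350,215),"side":(300,210)}.items():
    c=cam(n); ims.append(cv2.resize(c["img"][v:v+100,u:u+125,::-1],(400,320),interpolation=3))
c=cam("wrist"); ims2=c["img"][:260,120:520,::-1]
cv2.imwrite("pics/f.png",np.vstack([np.hstack(ims),np.hstack([ims2,ims2*0])]))
for m in robot.masks_of("keeper_knob","wrist"): print(m["centre"],m["conf"],m["mask"].sum(),np.round(atz(c,*m["centre"],.1),4))
for m in robot.masks_of("spool_1_mid","wrist"): print(m["centre"],m["conf"],fit(c,m["mask"],(.552,.06),.052,.31))
```

```text
10.15 [0.59610482 0.07171075 0.24698014] [-2.40939351e-04 -1.57008839e-01  9.87597168e-01 -8.23742135e-06] 1.001419193068447
[432.4, 223.4] 0.55 2925 [0.5785 0.1531 0.1   ]
[324.1, 146.2] 0.83 (array([0.5521713 , 0.05929223, 0.29558696]), np.float64(0.9624123422159888))
[613.2, 239.0] 0.59 (array([0.552, 0.06 , 0.31 ]), np.float64(-0.0))
```

View pics/f.png

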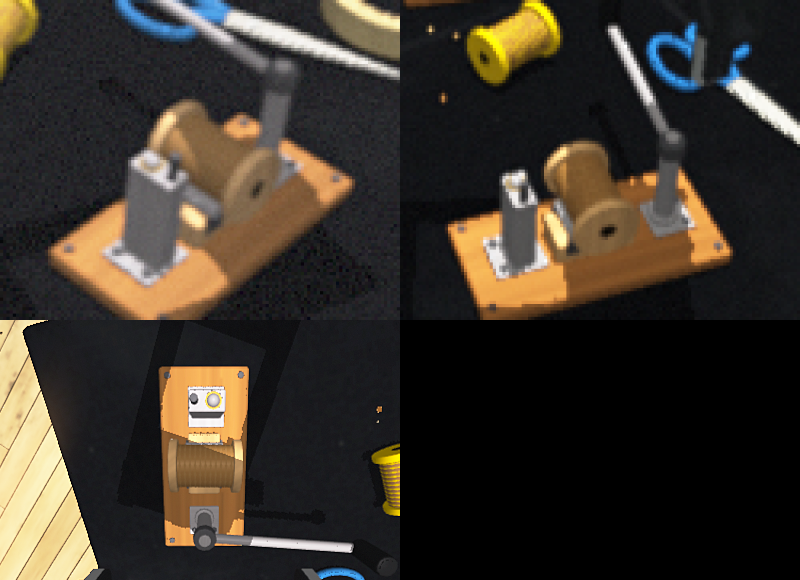

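Emit:
arm_command:
  commands:
    - [[0.05,0.87,0,0],[0.05,0.87,0,0],[0.05,0.87,0,0],[0.04,0.86,0,0],[0,0,0,0],[0,0,0,0]]
  fingers: -1

```text
time_s: 11.0
ee_pos: [0.6034, 0.2109, 0.2465]
orientation: [-0.0, -0.158, 0.987, -0.0]
force: [1.0, -1.0, 0.1]
opening: 0.001
grasp_force: 0.0
```

Emit:
arm_command:
  commands:
    - [[0,0,-0.9,0],[0,0,-0.9,0],[0,0,-0.1,0],[0,0,0,0],[0,0,0,0]]

```text
time_s: 11.5
ee_pos: [0.6051, 0.21, 0.1728]
orientation: [0.001, -0.156, 0.988, 0.0]
force: [-0.1, 0.3, 1.0]
opening: -0.003
grasp_force: 0.0
```

Run:
```python
from h import *
s=robot.sense();p=s["ee_pos"];print(s["time_s"],p,s["force"],s["opening"])
c=cam("scene")
for m in robot.masks_of("keeper_knob","scene"): print(m["centre"],m["conf"],np.round(atz(c,*m["centre"],.09),3))
P=np.array([.6046,.0762]);ex=np.array([.952,.305]);ey=np.array([-.305,.952])
ph=np.linspace(1.85,.33,13)
W=[P+.128*(-np.cos(a)*ex+np.sin(a)*ey) for a in ph]
d=np.diff(np.vstack([p[:2],W]),axis=0)/.04
print(np.round(d,2).tolist()); print(np.round((.170-p[2])/.04,2), W[-1])
```

```text
11.5 [0.60506024 0.20998182 0.17279051] [-0.11836912  0.28412855  0.98899151] -0.003457751204165964
[407.1, 218.1] 0.69 [0.58  0.145 0.09 ]
[[-0.11, -0.15], [-0.4, -0.04], [-0.4, -0.09], [-0.38, -0.14], [-0.36, -0.18], [-0.33, -0.23], [-0.3, -0.27], [-0.27, -0.31], [-0.23, -0.34], [-0.18, -0.36], [-0.13, -0.38], [-0.08, -0.4], [-0.03, -0.4]]
-0.07 [0.47666842 0.07875309]
```

Emit:
arm_command:
  commands:
    - [[-0.11,-0.15,-0.07,0],[-0.4,-0.04,0,0],[-0.4,-0.09,0,0],[-0.38,-0.14,0,0],[-0.36,-0.18,0,0],[-0.33,-0.23,0,0],[-0.3,-0.27,0,0],[-0.27,-0.31,0,0],[-0.23,-0.34,0,0],[0,0,0,0]]

```text
time_s: 12.6
ee_pos: [0.492, 0.1393, 0.1685]
orientation: [0.0, -0.156, 0.988, -0.0]
force: [0.4, -0.5, 0.5]
opening: 0.003
grasp_force: 0.0
```

Run:
```python
from h import *
s=robot.sense();print(s["ee_pos"],s["force"])
ims=[]
for n,(u,v) in {"scene":(350,190),"side":(290,190)}.items():
    c=cam(n); ims.append(cv2.resize(c["img"][v:v+120,u-20:u+130,::-1],(400,320),interpolation=3))
    for m in robot.masks_of("keeper_knob",n): print(n,m["centre"],m["conf"],np.round(atz(c,*m["centre"],.09),3))
cv2.imwrite("pics/g.png",np.hstack(ims))
```

```text
[0.49196509 0.13926807 0.1684594 ] [ 0.35285195 -0.48126569  0.45001076]
scene [391.0, 239.0] 0.74 [0.519 0.103 0.09 ]
side [353.7, 249.7] 0.75 [0.539 0.085 0.09 ]
```

View pics/g.png

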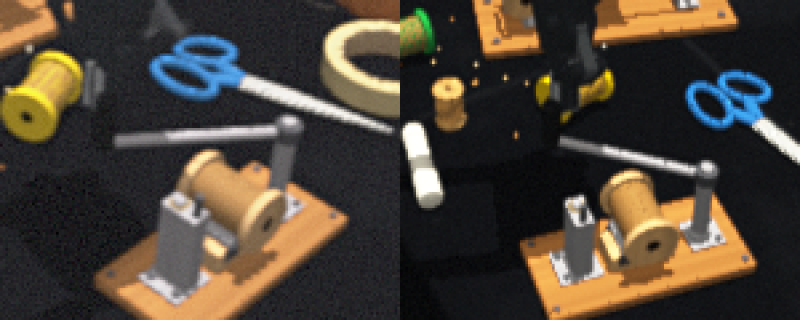

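Emit:
arm_command:
  commands:
    - [[-0.17,-0.36,0,0],[-0.12,-0.38,0,0],[-0.07,-0.4,0,0],[-0.02,-0.37,0,0],[0,0,0,0]]

```text
time_s: 13.3
ee_pos: [0.4772, 0.0786, 0.1678]
orientation: [-0.0, -0.156, 0.988, -0.0]
force: [0.1, 0.8, 0.1]
opening: -0.001
grasp_force: 0.0
```

Emit:
arm_command:
  commands:
    - [[0.02,-0.1,0,0],[0.02,-0.1,0,0],[0,0,0,0]]

```text
time_s: 13.6
ee_pos: [0.4789, 0.0726, 0.1679]
orientation: [-0.0, -0.157, 0.988, 0.001]
force: [-1.5, 2.5, 0.9]
opening: 0.005
grasp_force: 1.0
```

Emit:
arm_command:
  commands:
    - [[0.03,-0.1,0,0],[0.03,-0.1,0,0],[0,0,0,0]]

```text
time_s: 13.9
ee_pos: [0.4817, 0.0639, 0.1678]
orientation: [0.0, -0.157, 0.988, -0.0]
force: [0.6, 0.1, 0.3]
opening: -0.003
grasp_force: 0.0
```

Emit:
arm_command:
  commands:
    - [[0.03,-0.09,0,0],[0,0,0,0]]

```text
time_s: 14.1
ee_pos: [0.4831, 0.0601, 0.168]
orientation: [0.0, -0.157, 0.988, -0.0]
force: [-0.6, 0.3, 0.3]
opening: 0.001
grasp_force: 0.0
```

Emit:
arm_command:
  commands:
    - [[-0.1,0.3,0,0],[-0.1,0.3,0.3,0],[0,0,0.9,0],[0,0,0.9,0],[0,0.5,0.5,0],[0,0.9,0,0],[0,0.9,0,0],[0,0,0,0]]

```text
time_s: 14.9
ee_pos: [0.4739, 0.1807, 0.2733]
orientation: [0.001, -0.159, 0.987, 0.001]
force: [0.1, -0.9, 0.4]
opening: 0.002
grasp_force: 0.0
```

Run:
```python
from h import *
s=robot.sense();print(s["ee_pos"],s["force"])
ims=[]
for n,(u,v) in {"scene":(350,190),"side":(300,190)}.items():
    c=cam(n); ims.append(cv2.resize(c["img"][140:320,u-90:u+110,::-1],(400,360),interpolation=3))
    for m in robot.masks_of("keeper_knob",n): print(n,m["centre"],m["conf"],np.round(atz(c,*m["centre"],.09),3))
    for a in (0,.03,.1): print(a,np.round(proj(c,[.6046+.128*-np.cos(.31-a),.0762-.128*np.sin(.31-a),.1]),1))
cv2.imwrite("pics/i.png",np.hstack(ims))
```

```text
[0.47390078 0.1806975  0.27331801] [ 0.12307846 -0.88185645  0.414236  ]
scene [411.4, 256.0] 0.6 [0.528 0.05  0.09 ]
0 [393.2 263.3]
0.03 [391.5 262.1]
0.1 [387.7 259.2]
side [354.9, 261.6] 0.8 [0.539 0.051 0.09 ]
0 [327.2 263.4]
0.03 [326.7 262.1]
0.1 [325.6 258.9]
```

View pics/i.png

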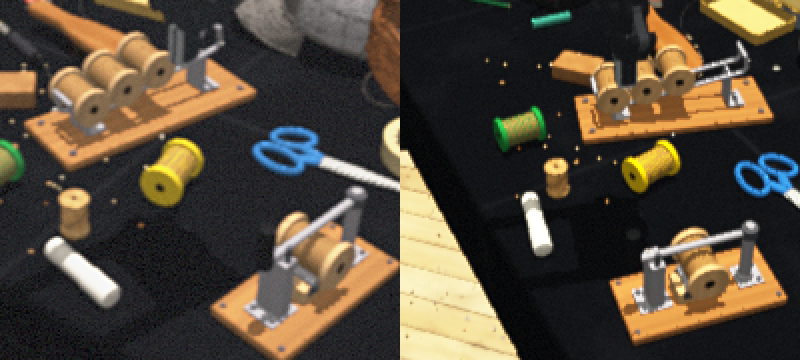

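```bash
python3 -c "
from bench import robot
print(robot.sign_off())"
```

```text
the job is handed in; nothing more can be done
None
```

The job is handed in, with no verdict shown: the end spool sat within about 1 mm of the cradle seat when last measured. The keeper looks shut; I inferred the snap from the push force rising to about 3 N and then vanishing. The next spool rolled down to the stop with the other two behind it, and no loose thing was touched.

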